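Blow the dust off a watch at the dusting turntable

TASK

Dust off the steel watch: first push the red mushroom stop button fully down and let it up again so that the turntable cannot start, then set the steel watch on its black cushion, dial up, on the middle of the turntable disc, lowering it without dropping it. With the watch there, press the red nozzle cap of the clamped duster can fully down and let it spring back up; last, grip the red stop button and turn it clockwise as far as it goes to reset it. Never press the duster cap while the watch is not on the disc, and leave the gold watch and the other things on the bench where they are.

Things in the scene. Friction and masses are not known exactly. Their poses are not given: they have to be found in the camera images.
- steel_watch: The steel watch to dust, loose, about 0.14 kg: round black cushion 54 mm in diameter and 24 mm high, with a silver steel watch case 42 mm in diameter and 10 mm high on it, brass wheels showing; 35 mm high in all. Origin: centre of the cushion's underside; z up. It stands on a grey mat 4 mm thick, 120 mm (centre to centre) from the gold watch. Grip it round the black cushion.
- gold_watch: Another watch, of the same size and on the same black cushion, but with a brass-gold case and a black dial, on the same mat. Leave it alone. Origin: centre of its underside.
- disc (a point): Centre of the top face of the fixed turntable disc (white with a black edge band, 84 mm in diameter, top face 38 mm above the bench), on the green painted base plate (130 x 260 x 12 mm) of the dusting station. Its y axis points level from the disc to the duster can, 144 mm away centre to centre.
- nozzle_top (a point): Centre of the top face of the red sprung nozzle cap (26 mm in diameter, 16 mm high, small white spout towards the disc) on the blue duster can with a yellow band (52 mm in diameter), clamped upright on the station; cap top 167 mm above the bench when up.
- nozzle (a joint): How far the nozzle cap is pressed, m: 0 is up, 0.006 is fully down (about 8 N); it springs back.
- stop_top (a point): Centre of the top face of the red mushroom stop button (40 mm in diameter, head 20 mm thick, white line on top) on a yellow box 76 x 76 x 48 mm; top face 82 mm above the bench when up, underside of the head 14 mm above the box. Turns with the head.
- stop_push (a joint): How far the stop button is pressed, m: 0 is up, 0.006 is fully down (about 8 N); it springs back up.
- stop_turn (a joint): How far the stop button's head is turned, rad: grows clockwise seen from above, from 0 to its end stop at 1.3 (reset); it starts near 0 to 0.25 and stays where it is left.
- loupe: Aluminium eye loupe, 36 mm wide, 34 mm high, loose. Leave it. Origin: centre of its underside.
- driver: Screwdriver with a green handle, 120 mm long, loose. Leave it. Origin: underside.
- tweezers: Steel tweezers, 120 mm long, loose. Leave them. Origin: centre of the underside.
- dome: Green glass dust cover, 64 mm wide, 48 mm high with its knob, loose. Leave it. Origin: centre of its underside.
- jar: Small jar with a black cap, 36 mm wide, 50 mm high, loose. Leave it. Origin: centre of its underside.
- brush: Brush with a wooden handle, 130 mm long, loose. Leave it. Origin: underside.
Things that resemble listed ones, but are neither listed nor needed, are in the scene too. Of the things like the part that bears stop_top, leave any that is purple; of the rest the larger one is meant.

How it is judged:
By the outcome, as a careful person would: the job done as asked, in the order asked, and still so for the second after the job is handed in, with the robot touching nothing.
It also fails if it takes over 72 s, if anything falls off the work surface, if the arm or the gripper's body presses on something with over 40 N, if the wrist force passes 120 N, or if a joint passes its speed limit or range.

ROBOT

A 7-joint arm with a two-finger parallel gripper is mounted at the origin on the work surface. World frame = base frame: x ahead of the robot, y to its left, z up, the work surface at z = 0. Lengths are in m, angles in rad, forces in N, time in s.
With the tool pointing down it reaches from about 0.4 to 0.85 m from the base axis. Payload 10.4 kg.
Tool frame: the origin (TCP) lies between the finger pads; the fingertips stand tcp_to_tips ahead of it and the grasp point (between the pads) lies 8 mm behind it (tcp_to_tips is the distance from the TCP to the fingertips, in m); z points along the fingers, y is the line along which they close (so a half turn about z gives the same grasp; the last joint's range is limited). The gripper opens to 85 mm and grips with 20 to 120 N. Pads are 22 mm wide; open, the fingers measure 114 mm over their backs; the gripper's body (76 mm by 85 mm) begins 54 mm behind the grasp point. The pads swing forward as they close: fully open they stand 13 mm farther back than shut.
Start: joints at [-1.255, 0.332, -0.065, 1.46, 0.022, 1.35, -0.088], TCP at [0.208, 0.589, 0.242] pointing down, gripper open.
Joint ranges: [-2.6, 2.6], [-0.5, 2.12], [-1.47, 1.34], [0.16, 2.42], [-1.27, 4.41], [0.06, 2.06], [-2.6, 2.6]. Speed limits (rad/s): [2.22, 2.22, 2.79, 2.79, 3.14, 3.14, 3.14].

INTERFACE

Orientations are given as a unit quaternion [x, y, z, w].
In Python, from workcell import * gives the robot as it stands.
- The arm moves only by the tool apply_moves, never from a script. Its argument "rows" is a list of rows, each an object of numbers: "x", "y", "z": the shift along the tool's x, y, z in mm; "ax", "ay", "az": the turn, a rotation vector about the tool's x, y, z in degrees; "gripper": the closure, from 0 (fully open) to 1 (shut). A call has 1 to 5 rows; each row shifts and turns the commanded pose from where the row before left it, along the tool's axes as they then stand; what a row does not reach is not made up. A row lasts 1/12 s, in which the tool goes at most 41.7 mm and 7.16 degrees, less where a joint would pass 70% of its speed; a pose out of reach is approached as far as the arm can. A call with a gripper value outside its range is refused whole. The fingers move at their own pace and stop on an object; "newtons" is the grip in N (left out, the last holds). Time passes only in rows, so rows that do not move let the fingers close. It gives the time, the measured TCP pose, the force, the opening and the grip force at its end, in the units of the state.
- get_obs(): the state, without advancing time (a new reading comes with each control period).
- camera(name): name is "scene" or "side" or "wrist"; returns a dict with "color" (480x640x3 uint8, red, green, blue), "fov_y" (degrees; the focal length in pixels is half the picture's height over the tangent of half this angle, whatever the lens; pixels are square), "cx", "cy" (the principal point, pixels), "k1" (the pictures are not rectified: a ray, as slopes to the right and down, at radius r is drawn at 1 + k1 r^2 times it, then the intrinsics apply), "rvec" (rotation vector, rad) and "tvec" (3), from world to camera coordinates, as OpenCV has them. Camera axes: x right, y down, z forward; pixel columns grow to the right and rows downward; lengths in m; the calibration is good to about 2 mm. A picture is of the moment at which its call begins. There is no depth.
- hand_in(): hands the job in; it is judged then, once.
The state is a dict: "clock": time; "joint_pos": joint angles; "joint_velocities": joint speeds; "tau": joint torques, N m; "position": TCP position; "ee_rot": TCP orientation; "ft_force": force on the tool from outside, world axes, zero at the start; "torque": the same for the moment, N m; "grip_width": opening from 0.0 (shut) to 1.0 (fully open); "grasp_force": force on a finger pad.
Only numpy, scipy, OpenCV 4.12 (cv2) and the standard library are available. Lean on these libraries where they do the work, as an engineer would, in place of code of your own. Each camera call takes 0.05 s, during which the arm holds its last target. There are 200 camera calls.

## Working session

There is one attempt and no reset: what is moved stays moved. The work goes in short steps, Python scripts to look and compute and a tool call to move; the robot and the scene stay as the last step left them, time stands still between calls to the robot, and variables do not carry over. Pictures are saved under pics/ and viewed, at most 13 in all, crops included, and the job is handed in when it is done.

Besides the shell and the picture viewer there is one more tool, called after ">>>" as name(argument=value, ...), one argument or row to a line, values as JSON. apply_moves: Moves the arm, as the interface text tells. Its arguments: {"type":"object","properties":{"rows":{"type":"array","items":{"type":"object","properties":{"x":{"type":"number"},"y":{"type":"number"},"z":{"type":"number"},"ax":{"type":"number"},"ay":{"type":"number"},"az":{"type":"number"},"gripper":{"type":"number"}}}},"newtons":{"type":"number"}},"required":["rows"]}

```bash
ls; mkdir -p pics; python3 - <<'E'
from workcell import *
import cv2,json
o=get_obs(); print(o)
for n in("scene","side"):
    c=camera(n); cv2.imwrite(f"pics/{n}0.png",c["color"][:,:,::-1]); print(n,{k:v for k,v in c.items() if k!="color"})
E
```

```text
pics
{'clock': 0.0, 'joint_pos': array([-1.25457851,  0.33286018, -0.06469746,  1.460947  ,  0.02158209,
        1.34990262, -0.08850446]), 'joint_velocities': array([-1.56867995e-03,  9.61420190e-06,  4.78166677e-04, -8.86750297e-04,
       -2.84821687e-04, -1.64921525e-03,  5.23527478e-05]), 'tau': array([ 9.73721967e-05, -6.25450230e+01,  4.95804066e-02, -3.91603124e+01,
        1.64000614e-02,  9.80363286e-03,  3.21760922e-05]), 'position': array([0.20761243, 0.58912415, 0.2415205 ]), 'ee_rot': array([ 1.68594621e-01,  9.85685217e-01, -7.04851161e-04, -9.51178569e-05]), 'ft_force': array([-0.58905399, -0.52247992,  0.05597451]), 'torque': array([ 0.04972937,  0.03221931, -0.00104425]), 'grasp_force': 0.0, 'grip_width': 1.003200422823589}
scene {'fov_y': 44.73406077432723, 'cx': 324.31278221856434, 'cy': 237.99710945100315, 'k1': -0.019809114198723804, 'rvec': array([ 2.21721144,  0.92652723, -0.37142879]), 'tvec': array([-0.3453294 , -0.16218889,  1.39471424])}
side {'fov_y': 49.490234125679216, 'cx': 328.3243013189746, 'cy': 240.27434702049496, 'k1': -0.04042791741888296, 'rvec': array([ 2.04233067, -0.82384409,  0.42975605]), 'tvec': array([-0.37063969,  0.30381422,  0.80796067])}
```

View pics/scene0.png

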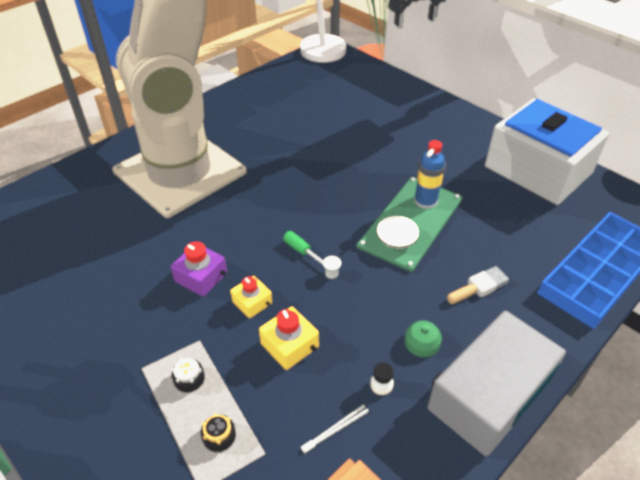

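View pics/side0.png

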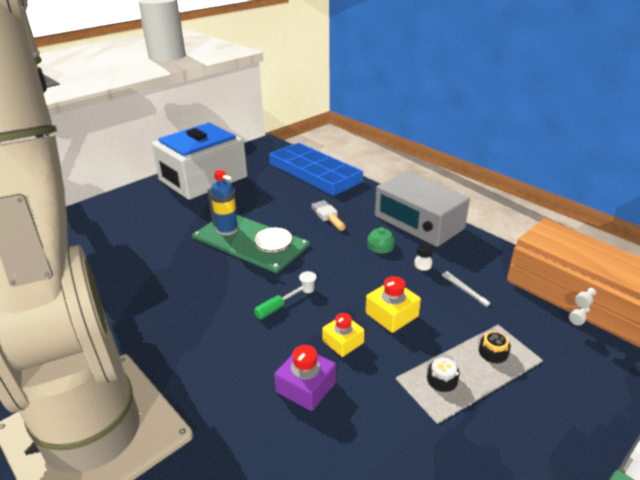

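The candidates in the scene picture are:
- **Buttons:** purple (196,250), which stays untouched; small yellow (250,285), a decoy; large yellow (288,320), which is the one I want.
- **Watches:** steel (187,372), which is the one I want; gold (218,430), which stays untouched.
- **Duster can:** cap at (435,147), disc at (398,232).

In the side view the large button is at (394,287), the steel watch at (443,372), the disc at (273,239) and the cap at (222,176).

```bash
cat > h.py <<'E'
from workcell import *
import cv2,numpy as np
from scipy.spatial.transform import Rotation as R
def ray(c,u,v):
    f=240/np.tan(np.radians(c["fov_y"]/2)); K=np.array([[f,0,c["cx"]],[0,f,c["cy"]],[0,0,1]])
    p=cv2.undistortPoints(np.array([[[u,v]]],float),K,np.array([c["k1"],0,0,0.]))[0,0]
    Rm=cv2.Rodrigues(c["rvec"])[0]; d=Rm.T@np.array([*p,1]); return -Rm.T@c["tvec"],d/np.linalg.norm(d)
def plane(c,u,v,z):
    o,d=ray(c,u,v); return o+d*(z-o[2])/d[2]
def tri(*rs):
    A=sum(np.eye(3)-np.outer(d,d) for o,d in rs); b=sum((np.eye(3)-np.outer(d,d))@o for o,d in rs)
    p=np.linalg.solve(A,b); return p,[np.linalg.norm(np.cross(p-o,d)) for o,d in rs]
def mask(c,kind):
    h=cv2.cvtColor(c["color"],cv2.COLOR_RGB2HSV); H,S,V=[h[...,i].astype(int) for i in range(3)]
    return {"red":((H<8)|(H>172))&(S>130)&(V>110),"yellow":(H>20)&(H<35)&(S>130)&(V>120),
     "white":(S<60)&(V>170),"black":(V<45)&(S<120),"green":(H>40)&(H<85)&(S>70)&(V>50),"dark":V<60}[kind].astype(np.uint8)
def blob(c,kind,u,v,win=30,close=0):
    m=mask(c,kind); w=np.zeros_like(m); w[max(0,v-win):v+win,max(0,u-win):u+win]=1; m=m*w
    if close: m=cv2.morphologyEx(m,cv2.MORPH_CLOSE,np.ones((close,close),np.uint8))
    n,l,s,ce=cv2.connectedComponentsWithStats(m); i=1+np.argmax(s[1:,4]); 
    cn=max(cv2.findContours((l==i).astype(np.uint8),0,1)[0],key=cv2.contourArea)
    hull=cv2.convexHull(cn); M=cv2.moments(hull)
    return (M["m10"]/M["m00"],M["m01"]/M["m00"]),s[i],hull
E
python3 - <<'E'
from h import *
S=camera("scene");D=camera("side")
for n,k,a,b,win in[("stop","red",(288,320),(394,287),20),("small","red",(250,285),(343,321),14),("cap","red",(435,147),(222,176),14),("disc","white",(398,232),(273,239),26),
  ("steelcase","white",(187,372),(443,372),20)]:
    A,sa,_=blob(S,k,*a,win,5);B,sb,_=blob(D,k,*b,win,5)
    p,e=tri(ray(S,*A),ray(D,*B)); print(n,np.round(A,1),sa[2:],np.round(B,1),sb[2:],p.round(4),np.round(e,4))
    if n=="disc": print(plane(S,*A,.038),plane(D,*B,.038))
m=[]
for c,a in((S,(187,372)),(D,(443,372))): m.append(cv2.resize(c["color"][a[1]-50:a[1]+50,a[0]-50:a[0]+50],(400,400),interpolation=2))
m2=[cv2.resize(c["color"][a[1]-40:a[1]+40,a[0]-40:a[0]+40],(200,200)) for c,a in((S,(288,330)),(D,(394,295)),(S,(435,160)),(S,(398,232)))]
cv2.imwrite("pics/crop.png",np.vstack([np.hstack(m),np.hstack(m2)])[:,:,::-1])
E
```

```text
stop [287.  321.1] [ 22  25 404] [394.1 285.6] [ 22  21 354] [ 0.5486 -0.1467  0.0729] [0.0013 0.0013]
small [248.7 284.1] [ 16  17 182] [343.  320.2] [ 17  16 215] [ 0.4255 -0.132   0.0538] [0.0014 0.0014]
cap [435.1 145.6] [ 13  13 126] [219.2 174.7] [11 11 94] [0.4834 0.3288 0.1589] [0.0002 0.0002]
disc [397.8 230.8] [  44   31 1074] [272.7 238.7] [ 38  25 710] [0.5174 0.188  0.0334] [0.0006 0.0006]
[0.52042641 0.183475   0.038     ] [0.5136716  0.18344156 0.038     ]
steelcase [187.  371.2] [  40   40 1151] [442.6 371.3] [ 40  40 922] [ 0.48   -0.3159  0.0247] [0.0007 0.0007]
```

View pics/crop.png

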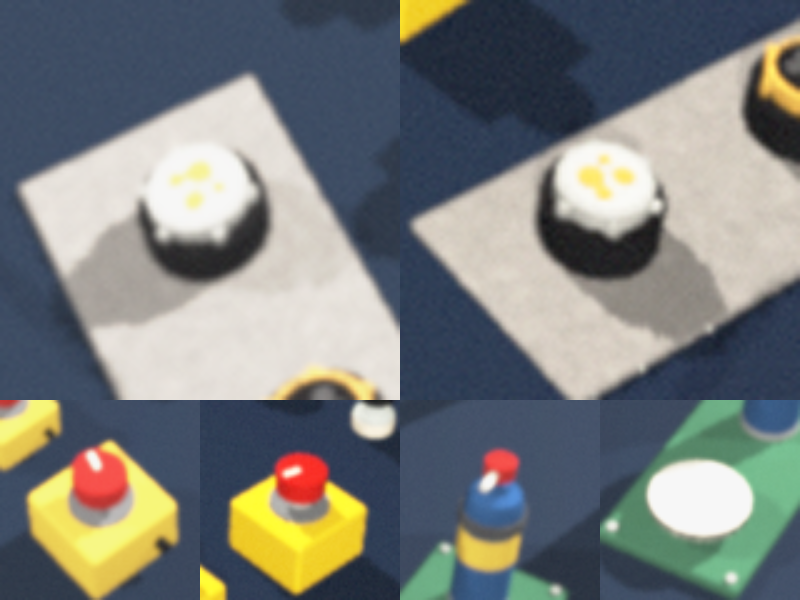

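```bash
cat >> h.py <<'E'
def plan(p,yawdeg=None):
    """shift mm in tool axes to TCP target p; az deg so that tool y lies at world yaw (mod 180)"""
    o=get_obs(); r=R.from_quat(o["ee_rot"]); d=r.inv().apply(np.array(p)-o["position"])*1e3
    y=r.apply([0,1,0]); z=r.apply([0,0,1]); cur=np.degrees(np.arctan2(y[1],y[0]))
    az=None if yawdeg is None else -((yawdeg-cur+90)%180-90)
    print("d",d.round(1),"az",az,"yaw",cur.round(1),"z",z.round(4),"pos",o["position"].round(4),"t",o["clock"],"F",o["ft_force"].round(1),"q",o["joint_pos"].round(2),"w",o["grip_width"],o["grasp_force"])
E
python3 - <<'E'
import workcell; print([ (n,getattr(workcell,n)) for n in dir(workcell) if not n.startswith('_')])
from h import *
try: print(tcp_to_tips)
except Exception as e: print(e)
S=camera("scene");D=camera("side")
print(tri(ray(S,188.2,374.7),ray(D,443,374.2)))
A,_,_=blob(S,"dark",187,377,28,9);B,_,_=blob(D,"dark",443,377,28,9);print(A,B,tri(ray(S,*A),ray(D,*B)))
plan([.5486,-.1467,.19])
E
```

```text
[('MotionError', <class 'workcell.MotionError'>), ('camera', <function make.<locals>.drawn_camera at 0x7fb752ff8040>), ('get_obs', <function make.<locals>.<lambda> at 0x7fb752ff8540>), ('hand_in', <function connect.<locals>.done at 0x7fb75359b740>), ('tcp_to_tips', 0.011)]
0.011
(array([ 0.48191596, -0.31647232,  0.01654066]), [np.float64(0.0005895511096514067), np.float64(0.000589551109651552)])
(190.39087719298243, 383.24) (441.6367127496159, 380.49923195084483) (array([ 0.485064  , -0.31657332, -0.00409029]), [np.float64(0.002755679762399623), np.float64(0.0027556797623996938)])
d [-566.2 -580.9   52.3] az None yaw 70.6 z [-1.e-04 -4.e-04 -1.e+00] pos [0.2077 0.5894 0.2421] t 0.3 F [ 0.5 -0.3 -0.2] q [-1.25  0.33 -0.06  1.46  0.02  1.35 -0.09] w 1.0009754140573428 0.0
```

>>> apply_moves(
  rows=[
    {"x":-28,"y":-29,"gripper":1},
    {"x":-28,"y":-29,"gripper":1},
    {"x":-28,"y":-29,"gripper":1},
    {"x":-28,"y":-29,"gripper":1},
    {"x":-28,"y":-29,"gripper":1},
  ],
  newtons=40,
)

```text
invalid input at $.rows[0]: expected keys x, y, z, ax, ay, az, gripper
```

>>> apply_moves(
  rows=[
    {"x":-28,"y":-29},
    {"x":-28,"y":-29},
    {"x":-28,"y":-29},
    {"x":-28,"y":-29},
    {"x":-28,"y":-29},
  ],
)

```text
invalid input at $.rows[0]: expected keys x, y, z, ax, ay, az, gripper
```

>>> apply_moves(
  rows=[
    {"x":-28,"y":-29},
    {"x":-28,"y":-29},
    {"x":-28,"y":-29},
    {"x":-28,"y":-29},
    {"x":-28,"y":-29},
  ],
)

```text
invalid input at $.rows[0]: expected keys x, y, z, ax, ay, az, gripper
```

>>> apply_moves(
  rows=[
    {"x":-28,"y":-29},
    {"x":-28,"y":-29},
    {"x":-28,"y":-29},
    {"x":-26,"y":-29},
    {"z":40},
  ],
)

```text
invalid input at $.rows[0]: expected keys x, y, z, ax, ay, az, gripper
```

```bash
python3 - <<'E'
from h import *
c=camera("wrist"); cv2.imwrite("pics/w1.png",c["color"][:,:,::-1])
print({k:v for k,v in c.items() if k!="color"})
plan([.5486,-.1467,.11])
E
```

```text
{'fov_y': 71.21181613938374, 'cx': 315.84887759661444, 'cy': 239.30905328131567, 'k1': -0.06400386333962241, 'rvec': array([-2.33656076, -1.65543446, -0.26924722]), 'tvec': array([-0.62375793, -0.04249884,  0.38177601])}
d [-566.2 -580.9  132.3] az None yaw 70.6 z [-1.e-04 -3.e-04 -1.e+00] pos [0.2077 0.5894 0.2421] t 0.35 F [-0.5  0.6  0.3] q [-1.25  0.33 -0.06  1.46  0.02  1.35 -0.09] w 0.9995206026530414 0.0
```

View pics/w1.png

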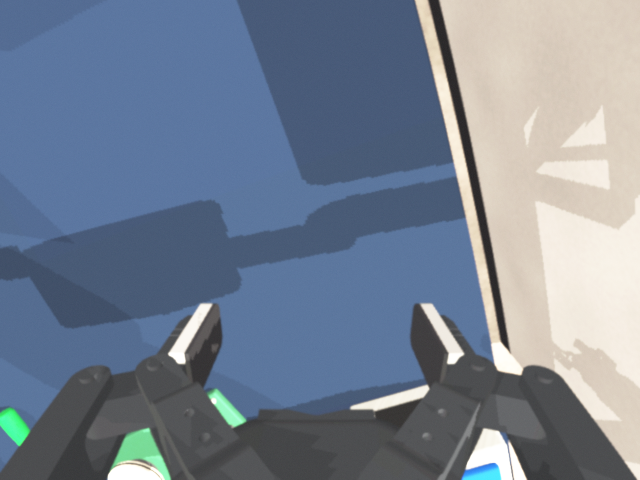

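The wrist view shows only bare bench and the open fingers (around (200,340) and (440,340)), because the arm hasn't moved. Every row needs all seven keys, so I'm resending the moves.

>>> apply_moves(
  rows=[
    {"x":-28,"y":-29,"z":0,"ax":0,"ay":0,"az":0,"gripper":1},
    {"x":-28,"y":-29,"z":0,"ax":0,"ay":0,"az":0,"gripper":1},
    {"x":-28,"y":-29,"z":0,"ax":0,"ay":0,"az":0,"gripper":1},
    {"x":-28,"y":-29,"z":0,"ax":0,"ay":0,"az":0,"gripper":1},
    {"x":-28,"y":-29,"z":0,"ax":0,"ay":0,"az":0,"gripper":1},
  ],
  newtons=40,
)

```text
clock: 0.77
position: [0.292, 0.4044, 0.2423]
ee_rot: [0.169, 0.986, 0.0, -0.0]
ft_force: [1.0, 0.1, -0.2]
grip_width: 0.295
grasp_force: 0.0
```

>>> apply_moves(
  rows=[
    {"x":-28,"y":-29,"z":0,"ax":0,"ay":0,"az":0,"gripper":1},
    {"x":-28,"y":-29,"z":0,"ax":0,"ay":0,"az":0,"gripper":1},
    {"x":-28,"y":-29,"z":0,"ax":0,"ay":0,"az":0,"gripper":1},
    {"x":-28,"y":-29,"z":0,"ax":0,"ay":0,"az":0,"gripper":1},
    {"x":-28,"y":-29,"z":0,"ax":0,"ay":0,"az":0,"gripper":1},
  ],
)

```text
clock: 1.18
position: [0.3758, 0.221, 0.2425]
ee_rot: [0.169, 0.986, 0.0, 0.0]
ft_force: [2.1, 0.1, 0.4]
grip_width: 0.0
grasp_force: 0.0
```

>>> apply_moves(
  rows=[
    {"x":-28,"y":-29,"z":0,"ax":0,"ay":0,"az":0,"gripper":1},
    {"x":-28,"y":-29,"z":0,"ax":0,"ay":0,"az":0,"gripper":1},
    {"x":-28,"y":-29,"z":0,"ax":0,"ay":0,"az":0,"gripper":1},
    {"x":-28,"y":-29,"z":0,"ax":0,"ay":0,"az":0,"gripper":1},
    {"x":-28,"y":-29,"z":0,"ax":0,"ay":0,"az":0,"gripper":1},
  ],
)

```text
clock: 1.6
position: [0.4597, 0.0376, 0.2427]
ee_rot: [0.169, 0.986, 0.0, 0.0]
ft_force: [1.0, 0.5, 0.7]
grip_width: 0.001
grasp_force: 0.0
```

```bash
python3 - <<'E'
from h import *
plan([.5486,-.1467,.2])
E
```

```text
d [-145.1 -144.3   42.6] az None yaw 70.6 z [ 9.e-04  7.e-04 -1.e+00] pos [0.4597 0.0376 0.2427] t 1.6 F [1.  0.5 0.7] q [-0.67 -0.06  0.48  1.89  0.03  1.3   1.03] w 0.0009681422401272197 0.0
```

>>> apply_moves(
  rows=[
    {"x":-29,"y":-29,"z":0,"ax":0,"ay":0,"az":0,"gripper":1},
    {"x":-29,"y":-29,"z":0,"ax":0,"ay":0,"az":0,"gripper":1},
    {"x":-29,"y":-29,"z":0,"ax":0,"ay":0,"az":0,"gripper":1},
    {"x":-29,"y":-29,"z":0,"ax":0,"ay":0,"az":0,"gripper":1},
    {"x":-29,"y":-28,"z":0,"ax":0,"ay":0,"az":0,"gripper":1},
  ],
)

```text
clock: 2.02
position: [0.5488, -0.1463, 0.2426]
ee_rot: [0.168, 0.986, 0.0, 0.001]
ft_force: [0.9, 0.9, 0.2]
grip_width: -0.0
grasp_force: 0.0
```

>>> apply_moves(
  rows=[
    {"x":0,"y":0,"z":40,"ax":0,"ay":0,"az":0,"gripper":1},
    {"x":0,"y":0,"z":30,"ax":0,"ay":0,"az":0,"gripper":1},
    {"x":0,"y":0,"z":0,"ax":0,"ay":0,"az":0,"gripper":1},
  ],
)

```text
clock: 2.27
position: [0.5452, -0.1441, 0.1669]
ee_rot: [0.169, 0.986, -0.001, -0.004]
ft_force: [-0.9, 0.5, -1.3]
grip_width: -0.001
grasp_force: 0.0
```

```bash
python3 - <<'E'
from h import *
c=camera("wrist"); cv2.imwrite("pics/w2.png",c["color"][:,:,::-1])
plan([.5486,-.1467,.11])
E
```

```text
d [-3.3 -1.7 60. ] az None yaw 70.6 z [-5.6e-03  2.0e-04 -1.0e+00] pos [ 0.5464 -0.144   0.1701] t 2.3167 F [ 0.7 -0.4  1. ] q [-0.39  0.29  0.68  1.74 -0.2   1.18  1.57] w 0.0026286794275539958 0.0
```

View pics/w2.png

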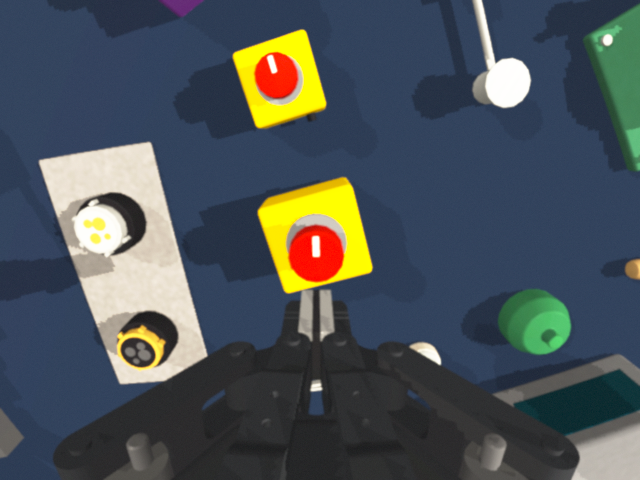

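The wrist view shows the large yellow button's red head at (316,253), with the steel watch at (103,228) and the gold watch at (140,345). I'll refine both positions from here.

```bash
python3 - <<'E'
from h import *
c=camera("wrist")
A,s,h=blob(c,"red",316,253,45,7); (e,r)=cv2.minEnclosingCircle(h); print(A,s[2:],e,r,plane(c,*A,.080),plane(c,*e,.082)); print("cam",ray(c,320,240))
B,s,h=blob(c,"white",103,228,32,5); print(B,s[2:],plane(c,*B,.038))
m=mask(c,"yellow");
plan([.5486,-.1467,.11])
E
```

```text
(315.00241597385065, 249.31869537412067) [  55   56 2224] (314.89013671875, 249.32406616210938) 27.97658348083496 [ 0.54594128 -0.14553966  0.08      ] [ 0.54523562 -0.14536314  0.082     ]
cam (array([ 0.46978982, -0.11744394,  0.30286738]), array([ 0.30122152, -0.09568977, -0.94874078]))
(99.0986480463527, 230.53365027484773) [  64   64 2907] [ 0.48367315 -0.3186064   0.038     ]
d [-1.7 -2.1 62.4] az None yaw 70.6 z [-1.6e-03  1.0e-04 -1.0e+00] pos [ 0.5478 -0.1441  0.1724] t 2.3667 F [-0.4 -0.5  1.7] q [-0.39  0.29  0.68  1.74 -0.2   1.18  1.57] w 0.003093511246601728 0.0
```

>>> apply_moves(
  rows=[
    {"x":-1,"y":-2,"z":30,"ax":0,"ay":0,"az":0,"gripper":1},
    {"x":0,"y":0,"z":25,"ax":0,"ay":0,"az":0,"gripper":1},
    {"x":0,"y":0,"z":10,"ax":0,"ay":0,"az":0,"gripper":1},
    {"x":0,"y":0,"z":5,"ax":0,"ay":0,"az":0,"gripper":1},
    {"x":0,"y":0,"z":0,"ax":0,"ay":0,"az":0,"gripper":1},
  ],
)

```text
clock: 2.78
position: [0.549, -0.1463, 0.1032]
ee_rot: [0.168, 0.986, 0.0, 0.0]
ft_force: [-0.0, 0.3, 0.1]
grip_width: 0.001
grasp_force: 0.0
```

>>> apply_moves(
  rows=[
    {"x":0,"y":0,"z":4,"ax":0,"ay":0,"az":0,"gripper":1},
    {"x":0,"y":0,"z":4,"ax":0,"ay":0,"az":0,"gripper":1},
    {"x":0,"y":0,"z":2,"ax":0,"ay":0,"az":0,"gripper":1},
    {"x":0,"y":0,"z":0,"ax":0,"ay":0,"az":0,"gripper":1},
  ],
)

```text
clock: 3.12
position: [0.549, -0.1465, 0.0928]
ee_rot: [0.169, 0.986, 0.0, 0.001]
ft_force: [-0.5, 0.6, 2.5]
grip_width: 0.004
grasp_force: 1.5
```

```bash
python3 - <<'E'
from h import *
plan([.547,-.146,.085])
E
```

```text
d [ 2.1 -0.2  7.8] az None yaw 70.6 z [ 1.3e-03  1.0e-04 -1.0e+00] pos [ 0.549  -0.1465  0.0928] t 3.1167 F [-0.5  0.6  2.5] q [-0.35  0.39  0.65  1.81 -0.27  1.03  1.63] w 0.0039720071101740605 1.5291636250913143
```

Contact is at TCP z≈0.093, as expected. Next I'll press down and release.

>>> apply_moves(
  rows=[
    {"x":0,"y":0,"z":3,"ax":0,"ay":0,"az":0,"gripper":1},
    {"x":0,"y":0,"z":3,"ax":0,"ay":0,"az":0,"gripper":1},
    {"x":0,"y":0,"z":2,"ax":0,"ay":0,"az":0,"gripper":1},
    {"x":0,"y":0,"z":0,"ax":0,"ay":0,"az":0,"gripper":1},
    {"x":0,"y":0,"z":0,"ax":0,"ay":0,"az":0,"gripper":1},
  ],
)

```text
clock: 3.53
position: [0.5494, -0.1467, 0.0868]
ee_rot: [0.169, 0.986, 0.001, 0.001]
ft_force: [-8.7, 2.7, 28.0]
grip_width: 0.001
grasp_force: 14.0
```

>>> apply_moves(
  rows=[
    {"x":0,"y":0,"z":-10,"ax":0,"ay":0,"az":0,"gripper":1},
    {"x":0,"y":0,"z":-30,"ax":0,"ay":0,"az":0,"gripper":1},
    {"x":0,"y":0,"z":-40,"ax":0,"ay":0,"az":0,"gripper":1},
    {"x":0,"y":-20,"z":-30,"ax":0,"ay":0,"az":0,"gripper":0},
    {"x":2,"y":-40,"z":0,"ax":0,"ay":0,"az":0,"gripper":0},
  ],
)

```text
clock: 3.95
position: [0.5311, -0.1996, 0.1999]
ee_rot: [0.165, 0.986, 0.001, 0.004]
ft_force: [1.4, -1.0, -0.1]
grip_width: 0.274
grasp_force: 0.0
```

>>> apply_moves(
  rows=[
    {"x":2,"y":-40,"z":0,"ax":0,"ay":0,"az":0,"gripper":0},
    {"x":2,"y":-40,"z":0,"ax":0,"ay":0,"az":0,"gripper":0},
    {"x":1,"y":-42,"z":0,"ax":0,"ay":0,"az":0,"gripper":0},
    {"x":0,"y":0,"z":0,"ax":0,"ay":0,"az":0,"gripper":0},
  ],
)

```text
clock: 4.28
position: [0.4761, -0.3243, 0.1949]
ee_rot: [0.174, 0.985, -0.002, -0.0]
ft_force: [-0.6, -0.3, 0.4]
grip_width: 0.844
grasp_force: 0.0
```

```bash
python3 - <<'E'
from h import *
c=camera("wrist"); cv2.imwrite("pics/w3.png",c["color"][:,:,::-1])
plan([.482,-.317,.12])
for z in(.004,.028,.038): print(z,"proj centre check")
E
```

```text
d [-2.3  4.8 74.5] az None yaw 70.1 z [-5.0e-04 -1.8e-03 -1.0e+00] pos [ 0.4783 -0.3206  0.1945] t 4.3333 F [ 0.6  0.5 -0.2] q [-0.13  0.31  0.78  1.7  -0.23  1.23  1.92] w 0.9260017429911449 0.0
0.004 proj centre check
0.028 proj centre check
0.038 proj centre check
```

View pics/w3.png

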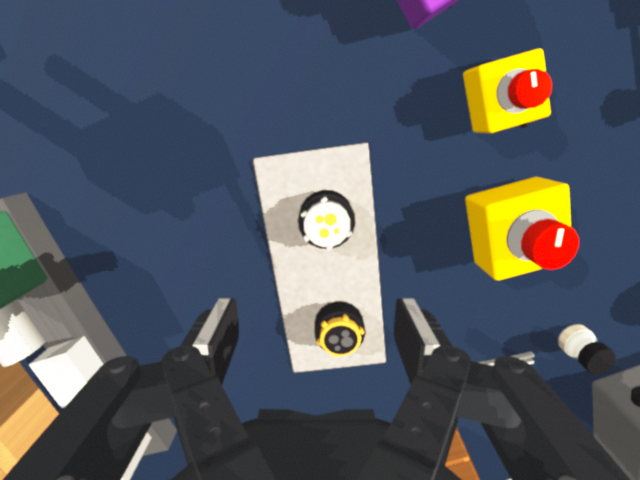

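The steel watch case is at (327,222), with the gold watch clear of it at (341,335).

```bash
python3 - <<'E'
from h import *
c=camera("wrist"); x=c["color"][190:252,295:358]
h=cv2.cvtColor(c["color"],cv2.COLOR_RGB2HSV)
m=((h[...,2]<60)).astype(np.uint8); w=np.zeros_like(m); w[180:255,290:362]=1
n,l,s,ce=cv2.connectedComponentsWithStats(m*w); i=1+np.argmax(s[1:,4]); ys,xs=np.where(l==i)
e,r=cv2.minEnclosingCircle(np.c_[xs,ys].astype(np.float32)); print("cushion",e,r,s[i],plane(c,*e,.022))
for p in((327,222),(326,223)): print(plane(c,*p,.039))
g=plane(c,341,337,.039); print("gold",g)
plan([.482,-.317,.12])
E
```

```text
cushion (322.3235168457031, 216.26470947265625) 27.324920654296875 [296 190  53  39 402] [ 0.47801774 -0.31537378  0.022     ]
[ 0.48011444 -0.31197377  0.039     ]
[ 0.48068579 -0.31311796  0.039     ]
gold [ 0.59869117 -0.33832016  0.039     ]
d [-1.6  1.3 74.2] az None yaw 70.3 z [-4.e-04 -4.e-04 -1.e+00] pos [ 0.4801 -0.3177  0.1942] t 4.3833 F [-0.1  1.2 -0.4] q [-0.13  0.31  0.77  1.7  -0.23  1.23  1.92] w 0.9940178512820289 0.0
```

>>> apply_moves(
  rows=[
    {"x":0,"y":3,"z":40,"ax":0,"ay":0,"az":0,"gripper":0},
    {"x":0,"y":0,"z":40,"ax":0,"ay":0,"az":0,"gripper":0},
    {"x":0,"y":0,"z":40,"ax":0,"ay":0,"az":0,"gripper":0},
    {"x":0,"y":0,"z":16,"ax":0,"ay":0,"az":0,"gripper":0},
    {"x":0,"y":0,"z":0,"ax":0,"ay":0,"az":0,"gripper":0},
  ],
)

```text
clock: 4.8
position: [0.4808, -0.3097, 0.0539]
ee_rot: [0.167, 0.986, 0.001, -0.004]
ft_force: [-0.2, 0.7, 0.0]
grip_width: 0.995
grasp_force: 0.0
```

```bash
python3 - <<'E'
from h import *
plan([.481,-.3145,.013])
c=camera("wrist"); cv2.imwrite("pics/w4.png",c["color"][:,:,::-1])
E
```

```text
d [-2.1 -4.5 40.9] az None yaw 70.7 z [-0.0067  0.0033 -1.    ] pos [ 0.4808 -0.3097  0.0539] t 4.8 F [-0.2  0.7  0. ] q [-0.07  0.48  0.69  1.82 -0.36  0.98  2.01] w 0.9948267313329157 0.0
```

View pics/w4.png

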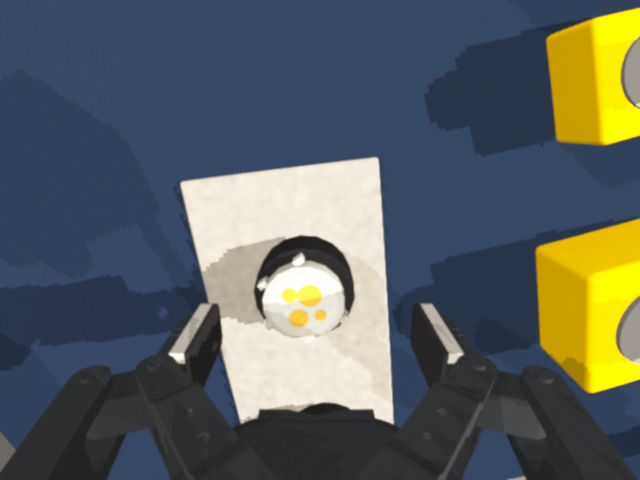

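The watch is at (304,298), slightly left of the finger midline at x≈320. I'll measure it once the arm has settled.

```bash
python3 - <<'E'
from h import *
for k in range(3): c=camera("wrist")
f=c["color"]; h=cv2.cvtColor(f,cv2.COLOR_RGB2HSV); m=((h[...,2]>60)&((h[...,1]<100)|(h[...,0]<30))).astype(np.uint8)
dk=(h[...,2]<50).astype(np.uint8); w=np.zeros_like(dk); w[225:350,240:370]=1
n,l,s,ce=cv2.connectedComponentsWithStats(dk*w); i=1+np.argmax(s[1:,4]); print("cushion bbox",s[i]); x0,y0,ww,hh,_=s[i]
for z in(.016,.028): print(z,plane(c,x0+ww/2,y0+ww/2,z))
br=((h[...,0]>15)&(h[...,0]<35)&(h[...,1]>120)).astype(np.uint8)*w; ys,xs=np.where(br); print("brass",xs.mean(),ys.mean(),plane(c,xs.mean(),ys.mean(),.039))
cv2.imwrite("pics/w5.png",f[:,:,::-1])
plan([.481,-.3145,.013])
E
```

```text
cushion bbox [ 263  227   89   41 1097]
0.016 [ 0.47883135 -0.31687544  0.016     ]
0.028 [ 0.47385981 -0.31477205  0.028     ]
brass 307.5061881188119 291.7747524752475 [ 0.4799182  -0.31666248  0.039     ]
d [ 2.2 -2.4 47. ] az None yaw 70.6 z [ 2.5e-03 -8.0e-04 -1.0e+00] pos [ 0.4838 -0.3129  0.06  ] t 5.0 F [-0.7 -1.1  1.2] q [-0.07  0.47  0.7   1.82 -0.36  0.98  2.01] w 0.9977081909189636 0.0
```

>>> apply_moves(
  rows=[
    {"x":3,"y":-4,"z":20,"ax":0,"ay":0,"az":0,"gripper":0},
    {"x":0,"y":0,"z":16,"ax":0,"ay":0,"az":0,"gripper":0},
    {"x":0,"y":0,"z":10,"ax":0,"ay":0,"az":0,"gripper":0},
    {"x":0,"y":0,"z":0,"ax":0,"ay":0,"az":0,"gripper":0},
    {"x":0,"y":0,"z":0,"ax":0,"ay":0,"az":0,"gripper":0.2},
  ],
  newtons=25,
)

```text
clock: 5.42
position: [0.4789, -0.3157, 0.0131]
ee_rot: [0.168, 0.986, -0.0, 0.0]
ft_force: [-0.1, -0.3, 0.7]
grip_width: 0.883
grasp_force: 0.0
```

>>> apply_moves(
  rows=[
    {"x":0,"y":0,"z":0,"ax":0,"ay":0,"az":0,"gripper":0.3},
    {"x":0,"y":0,"z":0,"ax":0,"ay":0,"az":0,"gripper":0.4},
    {"x":0,"y":0,"z":0,"ax":0,"ay":0,"az":0,"gripper":0.5},
    {"x":0,"y":0,"z":0,"ax":0,"ay":0,"az":0,"gripper":0.6},
    {"x":0,"y":0,"z":0,"ax":0,"ay":0,"az":0,"gripper":0.6},
  ],
)

```text
clock: 5.83
position: [0.4791, -0.3159, 0.0137]
ee_rot: [0.169, 0.986, -0.0, 0.001]
ft_force: [-2.0, 0.3, 5.1]
grip_width: 0.617
grasp_force: 25.8
```

```bash
python3 - <<'E'
from h import *
plan([.48,-.316,.013])
E
```

```text
d [-0.9  0.1  0.7] az None yaw 70.6 z [ 1.9e-03 -3.0e-04 -1.0e+00] pos [ 0.4791 -0.3159  0.0137] t 5.8333 F [-2.   0.3  5.1] q [-0.03  0.54  0.66  1.85 -0.41  0.9   2.06] w 0.6172456600983142 25.766703591216356
```

>>> apply_moves(
  rows=[
    {"x":0,"y":0,"z":-10,"ax":0,"ay":0,"az":0,"gripper":0.6},
    {"x":0,"y":0,"z":-25,"ax":0,"ay":0,"az":0,"gripper":0.6},
    {"x":0,"y":0,"z":-35,"ax":0,"ay":0,"az":0,"gripper":0.6},
    {"x":0,"y":0,"z":-35,"ax":0,"ay":0,"az":0,"gripper":0.6},
    {"x":0,"y":0,"z":-35,"ax":0,"ay":0,"az":0,"gripper":0.6},
  ],
  newtons=30,
)

```text
clock: 6.25
position: [0.4778, -0.3157, 0.1547]
ee_rot: [0.169, 0.986, -0.0, 0.0]
ft_force: [1.3, -0.4, -0.2]
grip_width: 0.616
grasp_force: 33.0
```

>>> apply_moves(
  rows=[
    {"x":5,"y":18,"z":0,"ax":0,"ay":0,"az":0,"gripper":0.6},
    {"x":8,"y":30,"z":0,"ax":0,"ay":0,"az":0,"gripper":0.6},
    {"x":9,"y":35,"z":0,"ax":0,"ay":0,"az":0,"gripper":0.6},
    {"x":9,"y":35,"z":0,"ax":0,"ay":0,"az":0,"gripper":0.6},
    {"x":9,"y":35,"z":0,"ax":0,"ay":0,"az":0,"gripper":0.6},
  ],
)

```text
clock: 6.67
position: [0.4912, -0.1567, 0.1532]
ee_rot: [0.169, 0.986, 0.0, 0.001]
ft_force: [1.3, 0.8, -1.8]
grip_width: 0.619
grasp_force: 33.0
```

>>> apply_moves(
  rows=[
    {"x":9,"y":35,"z":0,"ax":0,"ay":0,"az":0,"gripper":0.6},
    {"x":9,"y":35,"z":0,"ax":0,"ay":0,"az":0,"gripper":0.6},
    {"x":9,"y":35,"z":0,"ax":0,"ay":0,"az":0,"gripper":0.6},
    {"x":9,"y":35,"z":0,"ax":0,"ay":0,"az":0,"gripper":0.6},
    {"x":7,"y":25,"z":0,"ax":0,"ay":0,"az":0,"gripper":0.6},
  ],
)

```text
clock: 7.08
position: [0.5057, 0.0153, 0.1533]
ee_rot: [0.168, 0.986, 0.001, 0.0]
ft_force: [1.5, -0.8, -0.2]
grip_width: 0.621
grasp_force: 33.0
```

>>> apply_moves(
  rows=[
    {"x":0,"y":0,"z":0,"ax":0,"ay":0,"az":0,"gripper":0.6},
  ],
)

```text
clock: 7.17
position: [0.5059, 0.0182, 0.153]
ee_rot: [0.165, 0.986, 0.001, 0.0]
ft_force: [0.1, 0.2, -2.0]
grip_width: 0.615
grasp_force: 33.0
```

```bash
python3 - <<'E'
from h import *
for k in range(3): c=camera("wrist")
cv2.imwrite("pics/w6.png",c["color"][:,:,::-1])
plan([.517,.185,.1])
E
```

```text
d [ 47.1 167.5  52.9] az None yaw 70.6 z [ 5.e-04 -1.e-04 -1.e+00] pos [0.5057 0.0114 0.1529] t 7.3167 F [-0.4  0.  -1.6] q [-0.66  0.15  0.6   1.91 -0.09  1.11  1.2 ] w 0.6151418637131741 33.00296425935812
```

View pics/w6.png

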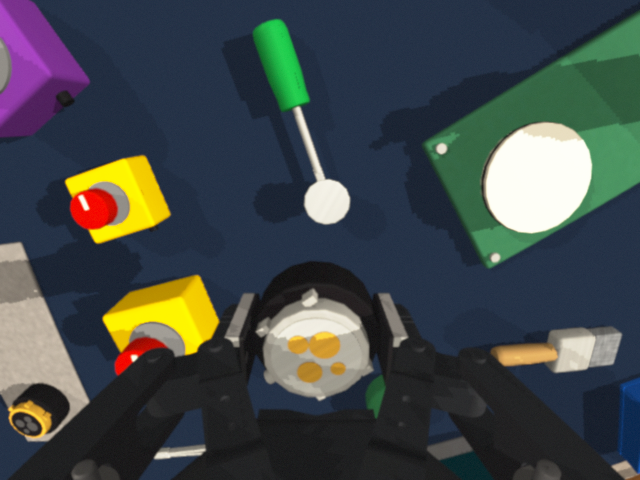

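The watch is held level at (314,345), dial up, and the white disc is fully visible at (537,178).

```bash
python3 - <<'E'
from h import *
c=camera("wrist"); o=get_obs()["position"]
A,s,h=blob(c,"white",537,178,65,3); E=cv2.fitEllipse(h); d=plane(c,*A,.038); print("disc",A,s[2:],E,d,plane(c,*E[0],.038))
pts=np.array([plane(c,*p[0],.038) for p in h.astype(float)])[:,:2].astype(np.float32); print("circ",cv2.minEnclosingCircle(pts))
b=o[2]-.0137+.004
w=plane(c,315,346,b+.035); print("watch",w,"rel TCP",w-o,"top",b+.035)
m=mask(c,"white")[300:400,255:380]; 
plan([.517,.185,.1])
E
```

```text
disc (539.8676811356213, 176.35898699071285) [ 107  112 9197] ((539.8677368164062, 176.3534698486328), (99.35697937011719, 117.6183090209961), 38.88886642456055) [0.51559105 0.18621138 0.038     ] [0.51558687 0.18621201 0.038     ]
circ ((0.5173799991607666, 0.18662932515144348), 0.04281366989016533)
watch [0.50260542 0.0112932  0.17810923] rel TCP [-0.0031232   0.00055387  0.0253    ] top 0.17810922569181653
d [ 47.6 168.   52.8] az None yaw 70.5 z [ 5.e-04 -1.e-04 -1.e+00] pos [0.5057 0.0107 0.1528] t 7.3667 F [-0.5 -0.2 -0.6] q [-0.66  0.15  0.6   1.91 -0.09  1.11  1.2 ] w 0.6190316558813053 33.00378251122311
```

>>> apply_moves(
  rows=[
    {"x":10,"y":35,"z":0,"ax":0,"ay":0,"az":0,"gripper":0.6},
    {"x":10,"y":36,"z":0,"ax":0,"ay":0,"az":0,"gripper":0.6},
    {"x":10,"y":36,"z":0,"ax":0,"ay":0,"az":0,"gripper":0.6},
    {"x":10,"y":36,"z":0,"ax":0,"ay":0,"az":0,"gripper":0.6},
    {"x":6,"y":26,"z":0,"ax":0,"ay":0,"az":0,"gripper":0.6},
  ],
)

```text
clock: 7.78
position: [0.5185, 0.1888, 0.1526]
ee_rot: [0.169, 0.986, 0.0, 0.0]
ft_force: [0.7, 0.2, -1.6]
grip_width: 0.614
grasp_force: 33.0
```

>>> apply_moves(
  rows=[
    {"x":0,"y":0,"z":20,"ax":0,"ay":0,"az":0,"gripper":0.6},
    {"x":0,"y":0,"z":30,"ax":0,"ay":0,"az":0,"gripper":0.6},
    {"x":0,"y":0,"z":25,"ax":0,"ay":0,"az":0,"gripper":0.6},
    {"x":0,"y":0,"z":10,"ax":0,"ay":0,"az":0,"gripper":0.6},
    {"x":0,"y":0,"z":0,"ax":0,"ay":0,"az":0,"gripper":0.6},
  ],
)

```text
clock: 8.2
position: [0.5175, 0.1847, 0.0654]
ee_rot: [0.17, 0.986, -0.002, -0.001]
ft_force: [-0.9, 0.0, -1.4]
grip_width: 0.617
grasp_force: 32.9
```

```bash
python3 - <<'E'
from h import *
for k in range(3): c=camera("wrist"); 
s=camera("scene"); d=camera("side")
v=lambda c,u,w,n: cv2.resize(c["color"][w-n*3//4:w+n*3//4,u-n:u+n],(400,300),interpolation=2)
cv2.imwrite("pics/p1.png",np.vstack([np.hstack([v(c,320,240,240),v(s,398,215,60)]),np.hstack([v(d,272,225,60),v(s,288,320,60)])])[:,:,::-1])
plan([.5185,.186,.0477])
E
```

```text
d [ 0.9 -1.2 21.3] az None yaw 70.6 z [ 0.0024  0.0014 -1.    ] pos [0.5196 0.1868 0.069 ] t 8.45 F [ 0.   0.5 -1.8] q [-0.81  0.36  0.46  1.87 -0.19  0.96  0.96] w 0.6159782962765297 32.96360371168703
```

View pics/p1.png

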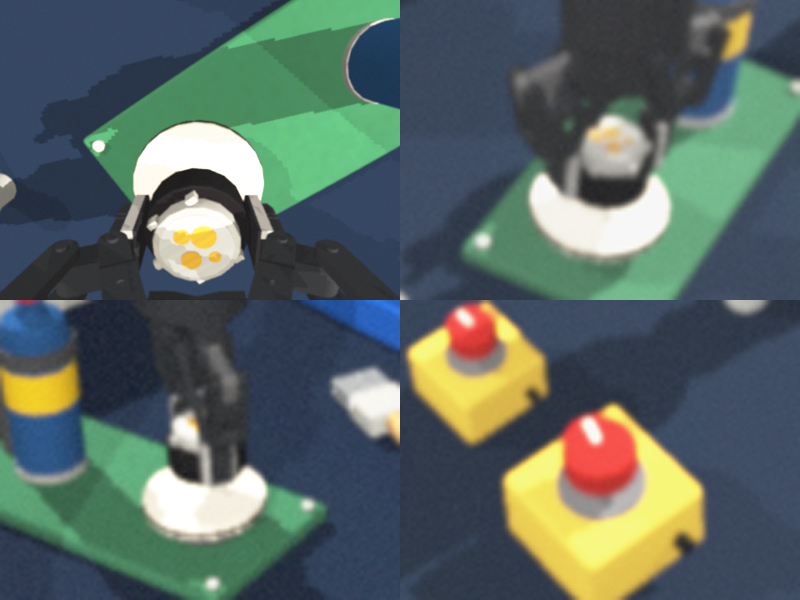

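The watch is hovering centred over the disc, and the gripper's outer finger is clear of the can. Now lowering it slowly.

>>> apply_moves(
  rows=[
    {"x":1,"y":-1,"z":8,"ax":0,"ay":0,"az":0,"gripper":0.6},
    {"x":0,"y":0,"z":6,"ax":0,"ay":0,"az":0,"gripper":0.6},
    {"x":0,"y":0,"z":3,"ax":0,"ay":0,"az":0,"gripper":0.6},
    {"x":0,"y":0,"z":2,"ax":0,"ay":0,"az":0,"gripper":0.6},
    {"x":0,"y":0,"z":0,"ax":0,"ay":0,"az":0,"gripper":0.6},
  ],
)

```text
clock: 8.87
position: [0.517, 0.186, 0.048]
ee_rot: [0.169, 0.986, -0.0, -0.0]
ft_force: [-0.1, -0.4, -0.4]
grip_width: 0.616
grasp_force: 33.0
```

>>> apply_moves(
  rows=[
    {"x":0,"y":0,"z":1,"ax":0,"ay":0,"az":0,"gripper":0.6},
    {"x":0,"y":0,"z":0,"ax":0,"ay":0,"az":0,"gripper":0.6},
    {"x":0,"y":0,"z":0,"ax":0,"ay":0,"az":0,"gripper":0.6},
  ],
)

```text
clock: 9.12
position: [0.5172, 0.1861, 0.0477]
ee_rot: [0.169, 0.986, 0.0, -0.0]
ft_force: [-3.8, -1.6, 4.2]
grip_width: 0.613
grasp_force: 33.7
```

>>> apply_moves(
  rows=[
    {"x":0,"y":0,"z":0,"ax":0,"ay":0,"az":0,"gripper":0.35},
    {"x":0,"y":0,"z":0,"ax":0,"ay":0,"az":0,"gripper":0.2},
    {"x":0,"y":0,"z":0,"ax":0,"ay":0,"az":0,"gripper":0},
    {"x":0,"y":0,"z":0,"ax":0,"ay":0,"az":0,"gripper":0},
    {"x":0,"y":0,"z":0,"ax":0,"ay":0,"az":0,"gripper":0},
  ],
)

```text
clock: 9.53
position: [0.5173, 0.1861, 0.0473]
ee_rot: [0.169, 0.986, 0.0, 0.0]
ft_force: [-1.1, -0.3, -1.1]
grip_width: 1.003
grasp_force: 0.0
```

>>> apply_moves(
  rows=[
    {"x":0,"y":0,"z":-10,"ax":0,"ay":0,"az":0,"gripper":0},
    {"x":0,"y":0,"z":-25,"ax":0,"ay":0,"az":0,"gripper":0},
    {"x":0,"y":0,"z":-40,"ax":0,"ay":0,"az":0,"gripper":0},
    {"x":0,"y":0,"z":-40,"ax":0,"ay":0,"az":0,"gripper":0},
    {"x":0,"y":0,"z":-40,"ax":0,"ay":0,"az":0,"gripper":0},
  ],
)

```text
clock: 9.95
position: [0.5169, 0.1855, 0.2048]
ee_rot: [0.169, 0.986, -0.0, 0.0]
ft_force: [0.5, 0.1, 0.4]
grip_width: 0.999
grasp_force: 0.0
```

>>> apply_moves(
  rows=[
    {"x":0,"y":0,"z":-15,"ax":0,"ay":0,"az":0,"gripper":1},
    {"x":0,"y":0,"z":0,"ax":0,"ay":0,"az":0,"gripper":1},
    {"x":0,"y":0,"z":0,"ax":0,"ay":0,"az":0,"gripper":1},
    {"x":0,"y":0,"z":0,"ax":0,"ay":0,"az":0,"gripper":1},
  ],
)

```text
clock: 10.28
position: [0.5167, 0.1859, 0.2167]
ee_rot: [0.169, 0.986, -0.0, -0.0]
ft_force: [0.2, 0.1, -1.0]
grip_width: 0.455
grasp_force: 0.0
```

```bash
python3 - <<'E'
from h import *
for k in range(3): c=camera("wrist")
cv2.imwrite("pics/w7.png",c["color"][:,:,::-1])
m=mask(c,"red"); n,l,s,ce=cv2.connectedComponentsWithStats(m)
for i in range(1,n):
    if s[i,4]>60: print(s[i],ce[i].round(1),plane(c,*ce[i],.162))
S=camera("scene");D=camera("side")
A,sa,_=blob(S,"red",435,147,14,5);B,sb,_=blob(D,"red",222,176,14,5);print(A,B,tri(ray(S,*A),ray(D,*B)))
plan([.483,.329,.21])
E
```

```text
[ 509  115   60   51 2212] [540.1 138.9] [0.48407022 0.32724528 0.162     ]
[  0 232   7  20 106] [  2.4 242.1] [0.43451412 0.00398722 0.162     ]
[   7  336   47   41 1288] [ 30.2 356.1] [ 0.51373231 -0.03121774  0.162     ]
(435.1111111111111, 145.64135021097047) (219.26666666666668, 174.65050505050505) (array([0.48357077, 0.32865817, 0.15893143]), [np.float64(0.00010404075965151033), np.float64(0.0001040407596515341)])
d [ 79.5 123.7   6.4] az None yaw 70.6 z [-1.2e-03 -9.0e-04 -1.0e+00] pos [0.5169 0.1859 0.2165] t 10.5333 F [ 0.   0.2 -1.1] q [-0.86  0.19  0.49  1.72 -0.09  1.26  0.88] w 0.010100847849156774 0.0
```

View pics/w7.png

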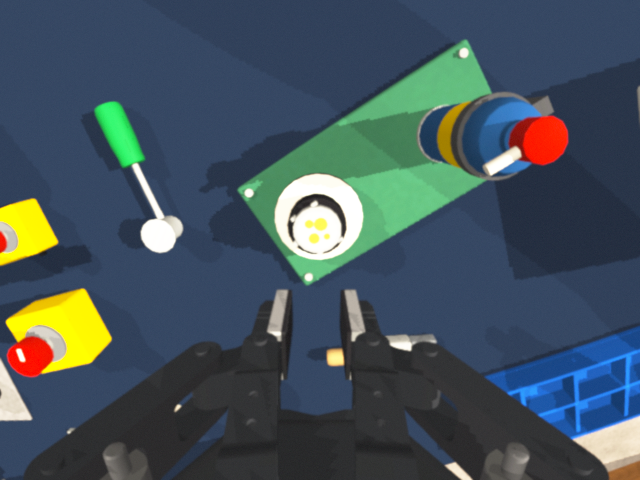

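The watch stands upright on the disc centre (cushion about (318,218), disc centre (319,218)) and the red cap is at (540,139). Moving on to the cap.

>>> apply_moves(
  rows=[
    {"x":20,"y":31,"z":0,"ax":0,"ay":0,"az":0,"gripper":1},
    {"x":20,"y":31,"z":0,"ax":0,"ay":0,"az":0,"gripper":1},
    {"x":20,"y":31,"z":0,"ax":0,"ay":0,"az":0,"gripper":1},
    {"x":18.5,"y":30,"z":0,"ax":0,"ay":0,"az":0,"gripper":1},
    {"x":0,"y":0,"z":10,"ax":0,"ay":0,"az":0,"gripper":1},
  ],
)

```text
clock: 10.95
position: [0.481, 0.3366, 0.2077]
ee_rot: [0.164, 0.986, 0.002, -0.0]
ft_force: [0.3, 0.2, 1.2]
grip_width: 0.0
grasp_force: 0.0
```

>>> apply_moves(
  rows=[
    {"x":0,"y":0,"z":15,"ax":0,"ay":0,"az":0,"gripper":1},
    {"x":0,"y":0,"z":8,"ax":0,"ay":0,"az":0,"gripper":1},
    {"x":0,"y":0,"z":0,"ax":0,"ay":0,"az":0,"gripper":1},
    {"x":0,"y":0,"z":0,"ax":0,"ay":0,"az":0,"gripper":1},
  ],
)

```text
clock: 11.28
position: [0.4841, 0.3274, 0.184]
ee_rot: [0.169, 0.986, -0.0, -0.0]
ft_force: [-0.6, 0.0, -0.1]
grip_width: -0.001
grasp_force: 0.0
```

```bash
python3 - <<'E'
from h import *
plan([.4837,.3283,.171])
E
```

```text
d [ 0.7  0.7 13. ] az None yaw 70.5 z [-7.e-04 -9.e-04 -1.e+00] pos [0.4841 0.3274 0.184 ] t 11.2833 F [-0.6  0.  -0.1] q [-1.01  0.29  0.4   1.67 -0.12  1.21  0.65] w -0.0014331464168013414 0.0
```

>>> apply_moves(
  rows=[
    {"x":0.7,"y":0.7,"z":5,"ax":0,"ay":0,"az":0,"gripper":1},
    {"x":0,"y":0,"z":4,"ax":0,"ay":0,"az":0,"gripper":1},
    {"x":0,"y":0,"z":3,"ax":0,"ay":0,"az":0,"gripper":1},
    {"x":0,"y":0,"z":2,"ax":0,"ay":0,"az":0,"gripper":1},
    {"x":0,"y":0,"z":0,"ax":0,"ay":0,"az":0,"gripper":1},
  ],
)

```text
clock: 11.7
position: [0.4844, 0.3292, 0.1721]
ee_rot: [0.169, 0.986, 0.001, 0.001]
ft_force: [-2.1, -1.1, 12.1]
grip_width: -0.002
grasp_force: 6.3
```

>>> apply_moves(
  rows=[
    {"x":0,"y":0,"z":0,"ax":0,"ay":0,"az":0,"gripper":1},
    {"x":0,"y":0,"z":0,"ax":0,"ay":0,"az":0,"gripper":1},
  ],
)

```text
clock: 11.87
position: [0.4844, 0.3292, 0.1721]
ee_rot: [0.169, 0.986, 0.001, 0.001]
ft_force: [-3.2, -2.1, 13.1]
grip_width: -0.002
grasp_force: 6.5
```

>>> apply_moves(
  rows=[
    {"x":0,"y":0,"z":1.5,"ax":0,"ay":0,"az":0,"gripper":1},
    {"x":0,"y":0,"z":0,"ax":0,"ay":0,"az":0,"gripper":1},
    {"x":0,"y":0,"z":0,"ax":0,"ay":0,"az":0,"gripper":1},
  ],
)

```text
clock: 12.12
position: [0.4845, 0.3292, 0.172]
ee_rot: [0.169, 0.986, 0.001, 0.001]
ft_force: [-7.3, -5.6, 24.4]
grip_width: 0.0
grasp_force: 12.2
```

>>> apply_moves(
  rows=[
    {"x":0,"y":0,"z":-5,"ax":0,"ay":0,"az":0,"gripper":1},
    {"x":0,"y":0,"z":-15,"ax":0,"ay":0,"az":0,"gripper":1},
    {"x":0,"y":0,"z":-30,"ax":0,"ay":0,"az":0,"gripper":1},
    {"x":0,"y":0,"z":-30,"ax":0,"ay":0,"az":0,"gripper":1},
    {"x":0,"y":0,"z":0,"ax":0,"ay":0,"az":0,"gripper":1},
  ],
)

```text
clock: 12.53
position: [0.4856, 0.3301, 0.2548]
ee_rot: [0.169, 0.986, 0.003, 0.002]
ft_force: [1.1, 0.0, 0.5]
grip_width: 0.0
grasp_force: 0.0
```

```bash
python3 - <<'E'
from h import *
plan([.5485,-.1463,.2])
E
```

```text
d [-217.6 -428.7   52.4] az None yaw 70.6 z [ 0.006   0.0058 -1.    ] pos [0.4856 0.3301 0.2548] t 12.5333 F [1.1 0.  0.5] q [-1.02  0.24  0.41  1.58 -0.1   1.34  0.64] w 0.0002146729196667835 0.0
```

>>> apply_moves(
  rows=[
    {"x":-18,"y":-36,"z":0,"ax":0,"ay":0,"az":0,"gripper":0},
    {"x":-18,"y":-36,"z":0,"ax":0,"ay":0,"az":0,"gripper":0},
    {"x":-18,"y":-36,"z":0,"ax":0,"ay":0,"az":0,"gripper":0},
    {"x":-18,"y":-36,"z":0,"ax":0,"ay":0,"az":0,"gripper":0},
    {"x":-18,"y":-36,"z":0,"ax":0,"ay":0,"az":0,"gripper":0},
  ],
)

```text
clock: 12.95
position: [0.5086, 0.1274, 0.2488]
ee_rot: [0.169, 0.986, 0.0, 0.0]
ft_force: [0.8, -0.2, 0.4]
grip_width: 0.711
grasp_force: 0.0
```

>>> apply_moves(
  rows=[
    {"x":-18,"y":-36,"z":0,"ax":0,"ay":0,"az":0,"gripper":0},
    {"x":-18,"y":-36,"z":0,"ax":0,"ay":0,"az":0,"gripper":0},
    {"x":-18,"y":-36,"z":0,"ax":0,"ay":0,"az":0,"gripper":0},
    {"x":-18,"y":-36,"z":0,"ax":0,"ay":0,"az":0,"gripper":0},
    {"x":-18,"y":-35,"z":0,"ax":0,"ay":0,"az":0,"gripper":0},
  ],
)

```text
clock: 13.37
position: [0.5339, -0.0715, 0.249]
ee_rot: [0.169, 0.986, 0.0, 0.0]
ft_force: [0.8, 0.2, -0.9]
grip_width: 1.004
grasp_force: 0.0
```

>>> apply_moves(
  rows=[
    {"x":-18,"y":-35,"z":30,"ax":0,"ay":0,"az":0,"gripper":0},
    {"x":-19,"y":-35,"z":30,"ax":0,"ay":0,"az":0,"gripper":0},
    {"x":0,"y":0,"z":30,"ax":0,"ay":0,"az":0,"gripper":0},
    {"x":0,"y":0,"z":10,"ax":0,"ay":0,"az":0,"gripper":0},
    {"x":0,"y":0,"z":0,"ax":0,"ay":0,"az":0,"gripper":0},
  ],
)

```text
clock: 13.78
position: [0.5423, -0.1342, 0.156]
ee_rot: [0.169, 0.986, -0.0, -0.002]
ft_force: [0.4, -0.4, 0.3]
grip_width: 0.998
grasp_force: 0.0
```

```bash
python3 - <<'E'
from h import *
for k in range(3): c=camera("wrist")
m=mask(c,"red"); n,l,s,ce=cv2.connectedComponentsWithStats(m)
for i in range(1,n):
    if s[i,4]>300: print(s[i],ce[i].round(1),plane(c,*ce[i],.079))
plan([.548,-.146,.071])
E
```

```text
[ 238   56   46   47 1519] [260.9  79.9] [ 0.43083654 -0.12904746  0.079     ]
[ 274  233   57   58 2405] [302.1 261.5] [ 0.54645484 -0.1454028   0.079     ]
d [ -6.9 -10.5  88.9] az None yaw 70.7 z [ 1.8e-03  5.0e-04 -1.0e+00] pos [ 0.5448 -0.1339  0.1599] t 13.9333 F [-0.5  0.6  1.1] q [-0.45  0.3   0.73  1.77 -0.22  1.15  1.57] w 0.9987628186553605 0.0
```

>>> apply_moves(
  rows=[
    {"x":-6,"y":-10.5,"z":0,"ax":0,"ay":0,"az":0,"gripper":0},
    {"x":0,"y":0,"z":30,"ax":0,"ay":0,"az":0,"gripper":0},
    {"x":0,"y":0,"z":30,"ax":0,"ay":0,"az":0,"gripper":0},
    {"x":0,"y":0,"z":20,"ax":0,"ay":0,"az":0,"gripper":0},
    {"x":0,"y":0,"z":8,"ax":0,"ay":0,"az":0,"gripper":0},
  ],
)

```text
clock: 14.35
position: [0.5459, -0.1454, 0.0694]
ee_rot: [0.168, 0.986, 0.0, -0.001]
ft_force: [-0.2, 0.1, 0.4]
grip_width: 1.002
grasp_force: 0.0
```

>>> apply_moves(
  rows=[
    {"x":0,"y":0,"z":0,"ax":0,"ay":0,"az":0,"gripper":0.3},
    {"x":0,"y":0,"z":0,"ax":0,"ay":0,"az":0,"gripper":0.4},
    {"x":0,"y":0,"z":0,"ax":0,"ay":0,"az":0,"gripper":0.5},
    {"x":0,"y":0,"z":0,"ax":0,"ay":0,"az":0,"gripper":0.6},
    {"x":0,"y":0,"z":0,"ax":0,"ay":0,"az":0,"gripper":0.7},
  ],
  newtons=50,
)

```text
clock: 14.77
position: [0.5477, -0.1457, 0.0721]
ee_rot: [0.168, 0.986, 0.001, 0.002]
ft_force: [3.0, 5.8, 3.8]
grip_width: 0.447
grasp_force: 50.6
```

>>> apply_moves(
  rows=[
    {"x":0,"y":0,"z":0,"ax":0,"ay":0,"az":0,"gripper":0.8},
    {"x":0,"y":0,"z":0,"ax":0,"ay":0,"az":0,"gripper":0.8},
  ],
)

```text
clock: 14.93
position: [0.5477, -0.1457, 0.072]
ee_rot: [0.168, 0.986, 0.001, 0.001]
ft_force: [1.4, 4.6, 3.8]
grip_width: 0.446
grasp_force: 50.6
```

```bash
python3 - <<'E'
from h import *
plan([.547,-.1458,.071])
E
```

```text
d [ 0.6 -0.3  1. ] az None yaw 70.7 z [ 0.0033  0.0014 -1.    ] pos [ 0.5477 -0.1457  0.072 ] t 14.9333 F [1.4 4.6 3.8] q [-0.38  0.43  0.68  1.83 -0.32  0.99  1.67] w 0.44554955688717807 50.59724986553192
```

>>> apply_moves(
  rows=[
    {"x":0,"y":0,"z":0,"ax":0,"ay":0,"az":5,"gripper":0.8},
    {"x":0,"y":0,"z":0,"ax":0,"ay":0,"az":5,"gripper":0.8},
    {"x":0,"y":0,"z":0,"ax":0,"ay":0,"az":5,"gripper":0.8},
    {"x":0,"y":0,"z":0,"ax":0,"ay":0,"az":5,"gripper":0.8},
    {"x":0,"y":0,"z":0,"ax":0,"ay":0,"az":5,"gripper":0.8},
  ],
)

```text
clock: 15.35
position: [0.5478, -0.1453, 0.072]
ee_rot: [0.379, 0.925, 0.002, 0.001]
ft_force: [2.9, 6.7, 4.5]
grip_width: 0.451
grasp_force: 50.7
```

>>> apply_moves(
  rows=[
    {"x":0,"y":0,"z":0,"ax":0,"ay":0,"az":5,"gripper":0.8},
    {"x":0,"y":0,"z":0,"ax":0,"ay":0,"az":5,"gripper":0.8},
    {"x":0,"y":0,"z":0,"ax":0,"ay":0,"az":5,"gripper":0.8},
    {"x":0,"y":0,"z":0,"ax":0,"ay":0,"az":5,"gripper":0.8},
    {"x":0,"y":0,"z":0,"ax":0,"ay":0,"az":5,"gripper":0.8},
  ],
)

```text
clock: 15.77
position: [0.5481, -0.145, 0.072]
ee_rot: [0.57, 0.822, 0.002, 0.001]
ft_force: [3.5, 6.4, 4.1]
grip_width: 0.447
grasp_force: 50.7
```

```bash
python3 - <<'E'
from h import *
plan([.547,-.1458,.071]); print(get_obs()["torque"])
E
```

```text
d [-0.4 -1.4  1. ] az None yaw 20.5 z [ 0.0037  0.0023 -1.    ] pos [ 0.5481 -0.145   0.072 ] t 15.7667 F [3.5 6.4 4.1] q [-0.52  0.49  0.87  1.84 -0.44  1.01  0.89] w 0.44705085681356055 50.71014046669006
[ 1.27915582 -0.48945727  0.07615238]
```

>>> apply_moves(
  rows=[
    {"x":0,"y":0,"z":0,"ax":0,"ay":0,"az":4,"gripper":0.8},
    {"x":0,"y":0,"z":0,"ax":0,"ay":0,"az":4,"gripper":0.8},
    {"x":0,"y":0,"z":0,"ax":0,"ay":0,"az":4,"gripper":0.8},
    {"x":0,"y":0,"z":0,"ax":0,"ay":0,"az":3,"gripper":0.8},
  ],
)

```text
clock: 16.1
position: [0.5484, -0.1449, 0.072]
ee_rot: [0.672, 0.741, 0.002, 0.001]
ft_force: [3.5, 6.8, 4.5]
grip_width: 0.449
grasp_force: 50.6
```

```bash
python3 - <<'E'
from h import *
plan([.547,-.1458,.071]); print(get_obs()["torque"],get_obs()["tau"].round(2))
E
```

```text
d [-0.8 -1.5  1. ] az None yaw 5.6 z [ 0.0038  0.002  -1.    ] pos [ 0.5484 -0.1449  0.072 ] t 16.1 F [3.5 6.8 4.5] q [-0.56  0.52  0.93  1.84 -0.48  1.02  0.66] w 0.44934673577166956 50.59355914592743
[ 1.31752601 -0.6604316   1.5179821 ] [  6.08 -46.09  19.76 -26.28   1.35  -0.15  -0.72]
```

>>> apply_moves(
  rows=[
    {"x":0,"y":0,"z":0,"ax":0,"ay":0,"az":4,"gripper":0.8},
    {"x":0,"y":0,"z":0,"ax":0,"ay":0,"az":3,"gripper":0.8},
    {"x":0,"y":0,"z":0,"ax":0,"ay":0,"az":3,"gripper":0.8},
    {"x":0,"y":0,"z":0,"ax":0,"ay":0,"az":0,"gripper":0.8},
  ],
)

```text
clock: 16.43
position: [0.5485, -0.1474, 0.0724]
ee_rot: [0.735, 0.678, 0.002, 0.002]
ft_force: [5.4, -0.9, 3.6]
grip_width: 0.446
grasp_force: 51.0
```

```bash
python3 - <<'E'
from h import *
plan([.547,-.1458,.071]); print(get_obs()["torque"],get_obs()["tau"].round(2))
E
```

```text
d [ 1.5 -1.6  1.4] az None yaw -4.6 z [ 0.0054 -0.0011 -1.    ] pos [ 0.5485 -0.1474  0.0724] t 16.4333 F [ 5.4 -0.9  3.6] q [-0.58  0.54  0.97  1.84 -0.51  1.03  0.51] w 0.4458913934816801 50.95705568790436
[-0.15461474 -1.07132792 -0.05445471] [ -0.13 -45.46  16.4  -25.76   0.6    1.63  -0.94]
```

>>> apply_moves(
  rows=[
    {"x":0,"y":0,"z":0,"ax":0,"ay":0,"az":2,"gripper":0.8},
    {"x":0,"y":0,"z":0,"ax":0,"ay":0,"az":2,"gripper":0.8},
  ],
  newtons=70,
)

```text
clock: 16.6
position: [0.5484, -0.1474, 0.0724]
ee_rot: [0.757, 0.653, 0.002, 0.002]
ft_force: [4.4, -0.9, 3.2]
grip_width: 0.448
grasp_force: 71.0
```

```bash
python3 - <<'E'
from h import *
plan([.547,-.1458,.071]); print(get_obs()["torque"])
E
```

```text
d [ 1.4 -1.6  1.4] az None yaw -8.5 z [ 5.2e-03 -7.0e-04 -1.0e+00] pos [ 0.5484 -0.1474  0.0724] t 16.6 F [ 4.4 -0.9  3.2] q [-0.59  0.54  0.98  1.84 -0.53  1.04  0.45] w 0.4477462982966935 71.0399079322815
[-0.12380974 -0.97975573  0.01714378]
```

>>> apply_moves(
  rows=[
    {"x":0,"y":0,"z":0,"ax":0,"ay":0,"az":2,"gripper":0.8},
    {"x":0,"y":0,"z":0,"ax":0,"ay":0,"az":1,"gripper":0.8},
  ],
)

```text
clock: 16.77
position: [0.5483, -0.1474, 0.0723]
ee_rot: [0.774, 0.633, 0.002, 0.002]
ft_force: [5.6, -2.2, 3.0]
grip_width: 0.442
grasp_force: 71.4
```

```bash
python3 - <<'E'
from h import *
plan([.547,-.1458,.071]); print(get_obs()["torque"])
E
```

```text
d [ 1.3 -1.6  1.3] az None yaw -11.4 z [ 0.0048 -0.001  -1.    ] pos [ 0.5483 -0.1474  0.0723] t 16.7667 F [ 5.6 -2.2  3. ] q [-0.6   0.55  1.    1.84 -0.53  1.04  0.41] w 0.4417014025662157 71.44363403320312
[-0.27353706 -1.20894797  0.71414151]
```

>>> apply_moves(
  rows=[
    {"x":0,"y":0,"z":0,"ax":0,"ay":0,"az":1,"gripper":0.8},
    {"x":0,"y":0,"z":0,"ax":0,"ay":0,"az":1,"gripper":0.8},
    {"x":0,"y":0,"z":0,"ax":0,"ay":0,"az":0,"gripper":0.8},
  ],
)

```text
clock: 17.02
position: [0.5483, -0.1473, 0.0722]
ee_rot: [0.784, 0.62, 0.001, 0.002]
ft_force: [5.2, -2.1, 3.9]
grip_width: 0.438
grasp_force: 71.5
```

```bash
python3 - <<'E'
from h import *
plan([.547,-.1458,.071]); print(get_obs()["torque"])
E
```

```text
d [ 1.2 -1.6  1.2] az None yaw -13.3 z [ 0.0045 -0.0014 -1.    ] pos [ 0.5483 -0.1473  0.0722] t 17.0167 F [ 5.2 -2.1  3.9] q [-0.61  0.55  1.    1.84 -0.54  1.04  0.38] w 0.4381925644447672 71.45020365715027
[-0.33762893 -1.11548307  1.24561829]
```

The torque rises linearly, so the head is against its end stop. I'll ease back the wind-up to avoid a rebound, then open.

>>> apply_moves(
  rows=[
    {"x":0,"y":0,"z":0,"ax":0,"ay":0,"az":-2,"gripper":0.8},
    {"x":0,"y":0,"z":0,"ax":0,"ay":0,"az":-1,"gripper":0.8},
    {"x":0,"y":0,"z":0,"ax":0,"ay":0,"az":0,"gripper":0.8},
  ],
  newtons=70,
)

```text
clock: 17.27
position: [0.5483, -0.1474, 0.0723]
ee_rot: [0.768, 0.641, 0.002, 0.002]
ft_force: [5.9, -1.1, 4.0]
grip_width: 0.441
grasp_force: 71.5
```

```bash
python3 - <<'E'
from h import *
plan([.547,-.1458,.071]); print(get_obs()["torque"])
E
```

```text
d [ 1.3 -1.6  1.3] az None yaw -10.3 z [ 5.e-03 -9.e-04 -1.e+00] pos [ 0.5483 -0.1474  0.0723] t 17.2667 F [ 5.9 -1.1  4. ] q [-0.6   0.55  0.99  1.84 -0.53  1.04  0.43] w 0.4406051590547531 71.4509904384613
[-0.25941172 -1.19330362  0.32563234]
```

Residual torque is 0.3 N m. Now I'll release, lift clear and check the white line's angle.

>>> apply_moves(
  rows=[
    {"x":0,"y":0,"z":0,"ax":0,"ay":0,"az":0,"gripper":0.4},
    {"x":0,"y":0,"z":0,"ax":0,"ay":0,"az":0,"gripper":0},
    {"x":0,"y":0,"z":0,"ax":0,"ay":0,"az":0,"gripper":0},
    {"x":0,"y":0,"z":0,"ax":0,"ay":0,"az":0,"gripper":0},
    {"x":0,"y":0,"z":0,"ax":0,"ay":0,"az":0,"gripper":0},
  ],
)

```text
clock: 17.68
position: [0.5457, -0.1469, 0.0703]
ee_rot: [0.768, 0.64, -0.0, -0.0]
ft_force: [-0.1, 0.1, 0.7]
grip_width: 1.001
grasp_force: 0.0
```

>>> apply_moves(
  rows=[
    {"x":0,"y":0,"z":-20,"ax":0,"ay":0,"az":0,"gripper":0},
    {"x":0,"y":0,"z":-35,"ax":0,"ay":0,"az":0,"gripper":0},
    {"x":0,"y":0,"z":-35,"ax":0,"ay":0,"az":0,"gripper":0},
    {"x":0,"y":0,"z":0,"ax":0,"ay":0,"az":0,"gripper":0},
    {"x":0,"y":0,"z":0,"ax":0,"ay":0,"az":0,"gripper":0},
  ],
)

```text
clock: 18.1
position: [0.5468, -0.1471, 0.162]
ee_rot: [0.768, 0.64, 0.001, 0.001]
ft_force: [0.1, -0.1, -0.2]
grip_width: 1.002
grasp_force: 0.0
```

```bash
cat > line.py <<'E'
from h import *
def angs(c,u,v,win,z):
    # white line: bright unsaturated pixels inside the red head hull, mapped to plane z
    _,s,h=blob(c,"red",u,v,win,7); m=np.zeros(c["color"].shape[:2],np.uint8); cv2.fillPoly(m,[h],1)
    m=cv2.erode(m,np.ones((3,3),np.uint8)); hs=cv2.cvtColor(c["color"],cv2.COLOR_RGB2HSV)
    ys,xs=np.where((m>0)&(hs[...,1]<110)&(hs[...,2]>150)); P=np.array([plane(c,x,y,z)[:2] for x,y in zip(xs,ys)])
    M=cv2.moments(h); ct=plane(c,M["m10"]/M["m00"],M["m01"]/M["m00"],z)[:2]
    e,V=np.linalg.eigh(np.cov(P.T)); d=V[:,1]; d=d*np.sign(d@(P.mean(0)-ct)); print(len(xs),"line ctr",P.mean(0),"head",ct,"angle",np.degrees(np.arctan2(d[1],d[0])),"dir", np.degrees(np.arctan2(*(P.mean(0)-ct)[::-1])))
def load(name,c):
    c=dict(c); c["color"]=cv2.imread(name)[:,:,::-1].copy(); return c
E
python3 - <<'E'
from line import *
for k in range(3): c=camera("wrist")
cv2.imwrite("pics/w8.png",c["color"][:,:,::-1])
m=mask(c,"red"); n,l,s,ce=cv2.connectedComponentsWithStats(m)
i=max(range(1,n),key=lambda i:s[i,4]); u,v=ce[i].astype(int); print(u,v,s[i])
angs(c,u,v,50,.082)
S=camera("scene");D=camera("side"); cv2.imwrite("pics/s9.png",S["color"][:,:,::-1])
for nm,cc,p in(("scene",S,(288,320)),("side",D,(394,287))):
    print(nm)
    for x in(load(f"pics/{nm}0.png",cc),cc):
        try: angs(x,*p,20,.082)
        except Exception as e: print(e)
plan([.5,-.1,.2])
E
```

```text
320 248 [ 292  219   57   60 2452]
161 line ctr [ 0.54680901 -0.13813453] head [ 0.54930444 -0.14305219] angle 102.20160119451586 dir 116.90517976485684
scene
34 line ctr [ 0.54141471 -0.14455785] head [ 0.55431801 -0.15229348] angle 160.59280469315075 dir 149.05699559319166
26 line ctr [ 0.54795901 -0.14069554] head [ 0.55397641 -0.15222593] angle 103.79104038105245 dir 117.5588460250629
side
19 line ctr [ 0.53976464 -0.14225736] head [ 0.54027186 -0.15185124] angle 173.8055782747328 dir 93.02634211876183
21 line ctr [ 0.54690678 -0.13620416] head [ 0.54036112 -0.15193966] angle 100.6263844295331 dir 67.413632636689
d [ 37.8 -53.2 -40.6] az None yaw -10.4 z [-1.9e-03  1.0e-04 -1.0e+00] pos [ 0.5454 -0.1468  0.1593] t 18.35 F [-0.3 -0.2 -0.4] q [-0.69  0.44  1.1   1.77 -0.42  1.19  0.35] w 1.0020131203694835 0.0
```

The white line went from about 161° to 102°, a 59° turn. That matches the angle where torque first rose. I'll grip it once more to confirm it's on the stop.

>>> apply_moves(
  rows=[
    {"x":0,"y":0,"z":30,"ax":0,"ay":0,"az":0,"gripper":0},
    {"x":0,"y":0,"z":30,"ax":0,"ay":0,"az":0,"gripper":0},
    {"x":0,"y":0,"z":20,"ax":0,"ay":0,"az":0,"gripper":0},
    {"x":0,"y":0,"z":8,"ax":0,"ay":0,"az":0,"gripper":0},
    {"x":0,"y":0,"z":0,"ax":0,"ay":0,"az":0,"gripper":0.3},
  ],
  newtons=50,
)

```text
clock: 18.77
position: [0.5446, -0.1469, 0.0705]
ee_rot: [0.768, 0.64, -0.002, -0.001]
ft_force: [-0.1, 0.7, 0.2]
grip_width: 0.882
grasp_force: 0.0
```

>>> apply_moves(
  rows=[
    {"x":0,"y":0,"z":0,"ax":0,"ay":0,"az":0,"gripper":0.5},
    {"x":0,"y":0,"z":0,"ax":0,"ay":0,"az":0,"gripper":0.6},
    {"x":0,"y":0,"z":0,"ax":0,"ay":0,"az":0,"gripper":0.7},
    {"x":0,"y":0,"z":0,"ax":0,"ay":0,"az":0,"gripper":0.8},
    {"x":0,"y":0,"z":0,"ax":0,"ay":0,"az":0,"gripper":0.8},
  ],
)

```text
clock: 19.18
position: [0.5481, -0.1475, 0.0743]
ee_rot: [0.768, 0.64, 0.002, 0.002]
ft_force: [5.3, -2.1, 2.9]
grip_width: 0.444
grasp_force: 50.5
```

>>> apply_moves(
  rows=[
    {"x":0,"y":0,"z":0,"ax":0,"ay":0,"az":2,"gripper":0.8},
    {"x":0,"y":0,"z":0,"ax":0,"ay":0,"az":2,"gripper":0.8},
    {"x":0,"y":0,"z":0,"ax":0,"ay":0,"az":0,"gripper":0.8},
  ],
)

```text
clock: 19.43
position: [0.548, -0.1474, 0.0742]
ee_rot: [0.79, 0.613, 0.001, 0.002]
ft_force: [4.8, -2.0, 2.9]
grip_width: 0.448
grasp_force: 50.5
```

```bash
python3 - <<'E'
from h import *
plan([.547,-.1458,.071]); print(get_obs()["torque"])
E
```

```text
d [ 1.3 -1.4  3.2] az None yaw -14.4 z [ 0.0041 -0.0015 -1.    ] pos [ 0.548  -0.1474  0.0742] t 19.4333 F [ 4.8 -2.   2.9] q [-0.61  0.55  1.01  1.84 -0.54  1.05  0.36] w 0.4476175742507501 50.49487888813019
[-0.42565675 -0.75283479  1.26372868]
```

Torque climbs at once (1.26 N m after 4°), so the button is on its end stop. I'll ease off, release and lift away.

>>> apply_moves(
  rows=[
    {"x":0,"y":0,"z":0,"ax":0,"ay":0,"az":-2,"gripper":0.8},
    {"x":0,"y":0,"z":0,"ax":0,"ay":0,"az":-1,"gripper":0.8},
    {"x":0,"y":0,"z":0,"ax":0,"ay":0,"az":0,"gripper":0.4},
    {"x":0,"y":0,"z":0,"ax":0,"ay":0,"az":0,"gripper":0},
    {"x":0,"y":0,"z":0,"ax":0,"ay":0,"az":0,"gripper":0},
  ],
)

```text
clock: 19.85
position: [0.5458, -0.1468, 0.0727]
ee_rot: [0.774, 0.633, 0.0, -0.0]
ft_force: [0.3, 0.6, -0.1]
grip_width: 0.854
grasp_force: 0.0
```

>>> apply_moves(
  rows=[
    {"x":0,"y":0,"z":0,"ax":0,"ay":0,"az":0,"gripper":0},
    {"x":0,"y":0,"z":-20,"ax":0,"ay":0,"az":0,"gripper":0},
    {"x":0,"y":0,"z":-35,"ax":0,"ay":0,"az":0,"gripper":0},
    {"x":0,"y":0,"z":-35,"ax":0,"ay":0,"az":0,"gripper":0},
    {"x":0,"y":0,"z":0,"ax":0,"ay":0,"az":0,"gripper":0},
  ],
)

```text
clock: 20.27
position: [0.5482, -0.1485, 0.1681]
ee_rot: [0.774, 0.633, 0.002, 0.002]
ft_force: [1.1, -0.3, 0.5]
grip_width: 1.001
grasp_force: 0.0
```

```bash
python3 - <<'E'
from line import *
for k in range(3): c=camera("wrist")
m=mask(c,"red"); n,l,s,ce=cv2.connectedComponentsWithStats(m)
i=max(range(1,n),key=lambda i:s[i,4]); u,v=ce[i].astype(int); angs(c,u,v,50,.082)
S=camera("scene");D=camera("side")
A,_,_=blob(S,"white",398,212,12,5);B,_,_=blob(D,"white",273,222,10,5); print(tri(ray(S,*A),ray(D,*B)))
plan([.5,-.1,.2])
v=lambda c,u,w,n: cv2.resize(c["color"][w-n*3//4:w+n*3//4,u-n:u+n],(400,300),interpolation=2)
cv2.imwrite("pics/fin.png",np.vstack([np.hstack([v(S,405,200,70),v(D,255,220,70)]),np.hstack([v(S,320,240,240),v(c,320,240,240)])])[:,:,::-1])
E
```

```text
159 line ctr [ 0.54676303 -0.13811562] head [ 0.54938283 -0.14308664] angle 101.76819106810814 dir 117.78985411183493
(array([0.51597086, 0.183573  , 0.07111532]), [np.float64(0.00018761602790203088), np.float64(0.00018761602790202253)])
d [ 36.7 -53.7 -38.6] az None yaw -11.4 z [-1.8e-03  5.0e-04 -1.0e+00] pos [ 0.5453 -0.1466  0.1613] t 20.5167 F [ 0.2 -0.8 -0.9] q [-0.69  0.44  1.1   1.77 -0.42  1.2   0.33] w 0.9992789674658612 0.0
```

View pics/fin.png

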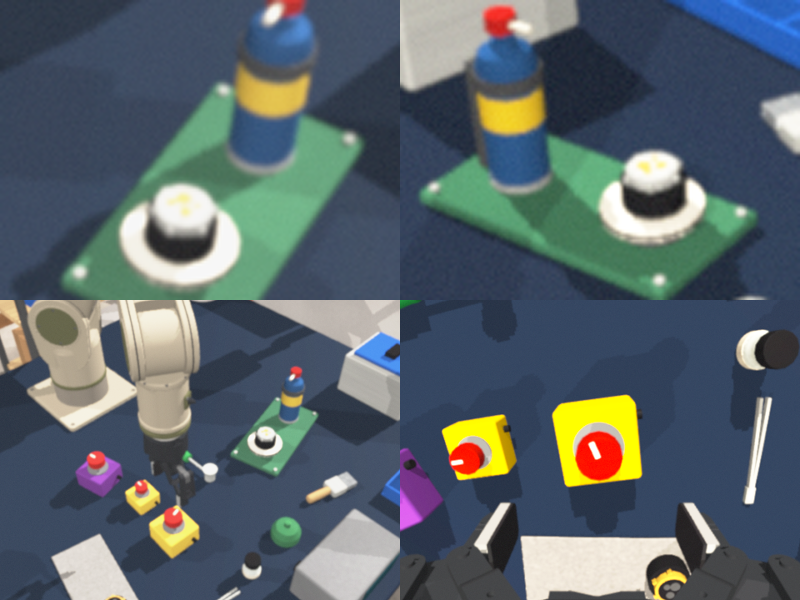

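The steel watch stands dial up on the disc centre, the cap is up, the stop button's line hasn't moved, and everything else is where it was. Handing in.

```bash
python3 -c "
from workcell import *
print(hand_in())"
```

```text
the job is handed in; nothing more can be done
None
```

I completed and handed in the job in the order asked at about 20.5 s: stop button pressed and released, steel watch set dial up on the disc centre, duster cap pressed and released, and stop button turned clockwise to its end stop. The judging result was not shown.

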